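# Bring the stoppered cuvette into the spectrophotometer's beam and hold it

### The arm

A 6-joint arm with a two-finger parallel gripper is mounted at the origin on the work surface. World frame = base frame: x ahead of the robot, y to its left, z up, the work surface at z = 0. Lengths are in m, angles in rad, forces in N, time in s.
With the tool pointing down it reaches from about 0.3 to 0.775 m from the base axis. Payload 14.6 kg.
Tool frame: the origin (TCP) lies at the very end of the fingers, on their centre line; the grasp point (between the pads) lies 19 mm behind it; z points along the fingers, y is the direction in which the jaws open and shut (so a half turn about z gives the same grasp; the last joint's range is limited). The gripper opens to 94 mm and grips with 3 to 60 N. Pads are 16 mm wide; open, the fingers measure 119 mm over their backs; the gripper's body (75 mm by 177 mm) begins 78 mm behind the grasp point.
Start: joints at [-0.067, 0.3, 1.521, -0, 1.321, -0.067], TCP at [0.55, -0, 0.205] pointing down, gripper open.
Joint ranges: [-3.03, 3.03], [-0.79, 2.21], [0.23, 2.52], [-1.04, 4.18], [0, 3.07], [-2.55, 2.55]. Speed limits (rad/s): [2.22, 2.22, 2.57, 3.14, 3.14, 3.14].

### API

Orientations are given as [roll, pitch, yaw] about the fixed x, y, z axes, in that order (R = Rz(yaw) Ry(pitch) Rx(roll)).
In Python, from station import ctrl, eyes gives the robot as it stands.
- The arm moves only by the tool jog_arm, never from a script. Its argument "moves" is a list of rows, each a list of 3 entries, a list of its own where there are three numbers: the shift along the world's x, y, z in mm, then the turn, a rotation vector about the world's x, y, z in units of 5 degrees (1.0 is 5 degrees), then the finger opening in mm, from 0 to 94. In form: [[[tx, ty, tz], [wx, wy, wz], jaw], ...]. A call has 1 to 5 rows; each row is the pose to reach, as a shift and turn from the pose commanded when the call began; what a row does not reach only later rows make up. A row lasts 1/12 s, in which the tool goes at most 41.7 mm and 7.16 degrees, less where a joint would pass 70% of its speed; a pose out of reach is approached as far as the arm can. A call with a gripper value outside its range is refused whole. The fingers move at their own pace and stop on an object; "squeeze" is the grip in N (left out, the last holds). Time passes only in rows, so rows that repeat a pose let the fingers close. It gives the time, the measured TCP pose, the force and the opening at its end, in the units of the state.
- ctrl.get_obs(): the state, without advancing time (a new reading comes with each control period).
- eyes.camera(name): name is "scene" or "side" or "wrist"; returns a dict with "frame" (400x640x3 uint8, red, green, blue), "vertical_fov" (degrees; the focal length in pixels is half the picture's height over the tangent of half this angle, whatever the lens; pixels are square), "cx", "cy" (the principal point, pixels), "k1" (the pictures are not rectified: a ray, as slopes to the right and down, at radius r is drawn at 1 + k1 r^2 times it, then the intrinsics apply), "eye" and "attitude" of the camera in the world; the wrist camera has in their place "hand_eye" (4x4, takes a point from camera to tool coordinates, whose origin is the TCP and whose axes are the flange's). Camera axes: x right, y down, z forward; pixel columns grow to the right and rows downward; lengths in m; the calibration is good to about 2 mm. A picture is of the moment at which its call begins: read the wrist's pose just before it. There is no depth.
- ctrl.hand_in(): hands the job in, once; it reports no verdict.
The state is a dict: "time_s": time; "qpos": joint angles; "joint_vel": joint speeds; "tau": joint torques, N m; "ee_pos": TCP position; "eef_rot": TCP orientation; "force": force on the tool from outside, world axes, zero at the start; "moment": the same for the moment, N m; "grip_width": finger opening in m.
Only numpy, scipy, OpenCV 4.12 (cv2) and the standard library are available. Lean on these libraries where they do the work, as an engineer would, in place of code of your own. Each camera call takes 0.05 s, during which the arm holds its last target.

### The job

Shut the lid of the spectrophotometer's sample compartment, then draw the cell-changer rod out by its knob, counting one click for each cell, until the stoppered cuvette stands in the light beam. The carriage is sprung and runs back home if let go, so finish while still holding the rod out at that click, and leave the other things on the bench where they are.

Things in the scene. Friction and masses are not known exactly. Their poses are not given: they have to be found in the camera images.
- spectro: White benchtop spectrophotometer, fixed. Origin: on the bench under the middle of the sample compartment's front face; x into the instrument (away from the robot), y left, z up. Compartment: open-topped box, x 0 to 168, y -65 to 60, rim at z 112 mm. Left of it (y 60 to 293) the lamp housing, top at z 155 mm; behind it (x 170 to 302) a housing, top at z 135 mm.
- lid (a joint): Lid angle, rad: 0 shut, about 1.25 to 1.5 (nearly upright) at the start. Plate 172 mm long (instrument x), 117 mm from hinge to free edge, 10 mm thick, hinged on the compartment's left side. A friction hinge (0.11 N m) keeps it at any angle; 1 to 3 N near the edge moves it. To shut, push its outer (left) face, reached above the lamp housing, over to the right and down.
- lid_hinge (a point): Middle of the lid's hinge line (instrument x 84, y 52, z 112 mm), at the level of the lid's underside when shut. Its z axis is the normal of the lid's outer face (up when shut) and its -y axis points from the hinge to the free edge.
- lid_edge (a point): Point on the lid's outer face at mid-length, 110 mm from the hinge and 7 mm from the free edge.
- changer (a joint): How far the rod is drawn out (m), along the instrument's -x: 0 home (cell 1 in the beam); click stops at 0.016, 0.032, 0.048 (cells 2, 3, 4 in the beam), 0.064 (beam blocked). A spring pulls it home with 7 to 8.5 N; the pull is about 12 N on leaving a stop, falls steadily to about 4 N just before the next, and jumps up by 6 N or more on arriving there. Let go, it runs home from any stop.
- knob (a point): Centre of the rod's knob: black, 20 mm in diameter, 26 mm long along the rod, on an 8 mm steel rod that comes straight out of the compartment's front face; 70 mm above the bench and 70 mm in front of that face when home. Can be gripped from above, fingers closing across the rod. Axes as the instrument's.
- sample_c (a point): Centre of the stoppered cuvette: clear, 12.5 mm square, 45 mm tall, its round white stopper (14 mm wide) stands 14 mm higher; upright in cell 2, 3 or 4 of the black carriage that moves with the rod. The four cells stand in a row along the instrument's x, 16 mm apart, cell 1 nearest the front face; the other three hold open clear cuvettes.
- beam (a point): Middle of the light beam, which crosses the compartment along the instrument's y between two steel tubes, 84 mm behind the front face, 57 mm above the bench. With the rod home cell 1 stands in it, and cells 2, 3, 4 lie 16, 32, 48 mm farther along +x. Axes as the instrument's.
- spray_bottle: White trigger spray bottle, 72 mm wide, 200 mm tall, origin at the centre of its underside; a bystander.
- cuvette_box: Low box of spare cuvettes, 90 x 60 mm, 31 mm tall, origin at the centre of its underside; a bystander left in front of the instrument.
- beaker: Glass beaker, 68 mm wide, 85 mm tall, origin at the centre of its underside; a bystander to the right of the compartment.
- pipette: Hand pipette lying on the bench, about 245 mm long, 26 mm wide, 22 mm tall, origin under its handle; a bystander.
- tip_box: Box of pipette tips, 124 x 84 mm, 78 mm tall, origin at the centre of its underside; a bystander.
- timer: Flat timer, 62 mm square, 18 mm tall, lying on top of the lamp housing; origin at the centre of its underside; a bystander.

How it is judged:
On the way, in this order (a step that is already met when the one before it is completed fails the run):
1. the lid is shut, with the changer rod still home (value of joint lid below 0.05 rad and value of joint changer below 0.005 m), for 0.2 s.
2. the rod is drawn out and held with the stoppered cuvette in the beam, under the shut lid (value of joint lid below 0.05 rad and contact force between the fingers and changer above 3 N and x of sample_c in the frame of beam between -0.0035 and 0.0035 m), for 0.5 s.
At the end, for the whole second after the job is handed in: The lid is shut (within 0.05 rad), the stoppered cuvette stands upright in its cell with its centre within 3.5 mm of the beam along the instrument's x, and the robot's fingers still hold the rod there, at rest, against its return spring (contact of more than 3 N) (all of step 2 and y of sample_c in the frame of beam between -0.005 and 0.005 m and angle between sample_c's own z axis and vertical below 0.15 rad and velocity of joint changer between -0.01 and 0.01 m/s); the arm keeps its last pose, push and grip.
It fails at once if a bystander is pushed more than 30 mm (distance of any of spray_bottle, cuvette_box, beaker, pipette, tip_box, timer from where it was at the start of the episode above 0.03 m).
It also fails if it takes over 56 s, if anything falls off the work surface, if the arm or the gripper's body presses on something with over 40 N, if the wrist force passes 120 N, or if a joint passes its speed limit or range.

## Working session

There is one attempt and no reset: what is moved stays moved. The work goes in short steps, Python scripts to look and compute and a tool call to move; the robot and the scene stay as the last step left them, time stands still between calls to the robot, and variables do not carry over. Pictures are saved under pics/ and viewed, and the job is handed in when it is done.

Besides the shell and the picture viewer there is one more tool, called after "Emit:" by a JSON object that holds its "fn" and its "kwargs", one argument or row to a line. jog_arm: Moves the arm, as the interface text tells. Its arguments: {"type":"object","properties":{"moves":{"type":"array","items":{"type":"array"}},"squeeze":{"type":"number"}},"required":["moves"]}

```bash
mkdir -p pics; ls
cat > h.py <<'E'
import sys; sys.path.insert(0,'.')
import numpy as np, cv2, json
from scipy.spatial.transform import Rotation as R
E
python3 - <<'E'
from h import *
from station import ctrl, eyes
print(ctrl.get_obs())
import pickle
for n in ["scene","side","wrist"]:
    o=ctrl.get_obs()
    c=eyes.camera(n); c['obs']=o
    pickle.dump(c,open(f'{n}.pkl','wb'))
    cv2.imwrite(f'pics/{n}0.png',c['frame'][:,:,::-1])
    print(n,{k:v for k,v in c.items() if k not in('frame','obs')})
E
```

```text
pics
{'time_s': 0.0, 'qpos': array([-6.64744828e-02,  3.00441309e-01,  1.52153233e+00,  1.77882480e-04,
        1.32065317e+00, -6.66414056e-02]), 'joint_vel': array([ 0.00069732,  0.00115978, -0.00136022,  0.00017351,  0.00024637,
       -0.00086567]), 'tau': array([-4.24276544e-01, -5.30759525e+01, -3.51907575e+01, -1.03379816e-01,
        3.35657992e-02,  3.54871235e-02]), 'ee_pos': array([5.49773553e-01, 1.27922137e-04, 2.04923285e-01]), 'eef_rot': array([-3.14057226e+00, -2.40785168e-04,  1.57091900e+00]), 'force': array([ 0.33337159, -0.11674812,  0.01299234]), 'moment': array([-0.02113829, -0.06105034,  0.05802544]), 'grip_width': 0.09409852648791843}
scene {'vertical_fov': 49.84221789893003, 'cx': 323.1919900872164, 'cy': 198.43169907970884, 'k1': -0.011535096249733175, 'eye': array([ 0.93403687, -0.50379217,  1.07303473]), 'attitude': array([-2.60312454, -0.00919249,  0.7736419 ])}
side {'vertical_fov': 42.02334882952939, 'cx': 330.9826795839496, 'cy': 203.0319176115773, 'k1': -0.012811159523789731, 'eye': array([0.03794517, 1.14569006, 1.30497167]), 'attitude': array([-2.30496358e+00, -1.52675747e-03, -2.75483241e+00])}
wrist {'vertical_fov': 59.998431056758065, 'cx': 315.30900475092994, 'cy': 200.3561262775284, 'k1': -0.04675854016263852, 'hand_eye': array([[ 4.26152151e-05, -9.69867121e-01, -2.43634492e-01,
         7.07616997e-02],
       [ 9.99999964e-01, -2.33532300e-05,  2.67879737e-04,
        -1.07429071e-03],
       [-2.65497401e-04, -2.43634494e-01,  9.69867085e-01,
        -1.79158071e-01],
       [ 0.00000000e+00,  0.00000000e+00,  0.00000000e+00,
         1.00000000e+00]])}
```

View pics/scene0.png

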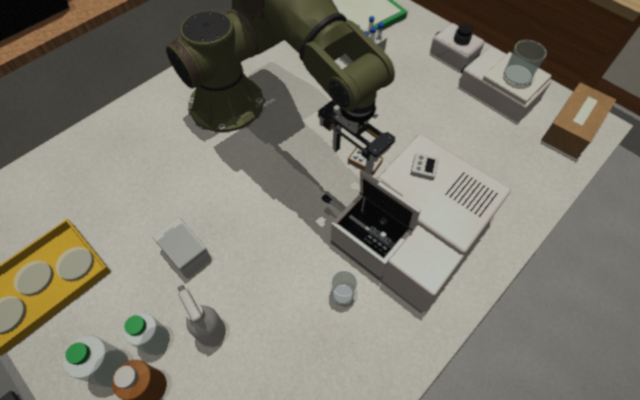

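View pics/side0.png

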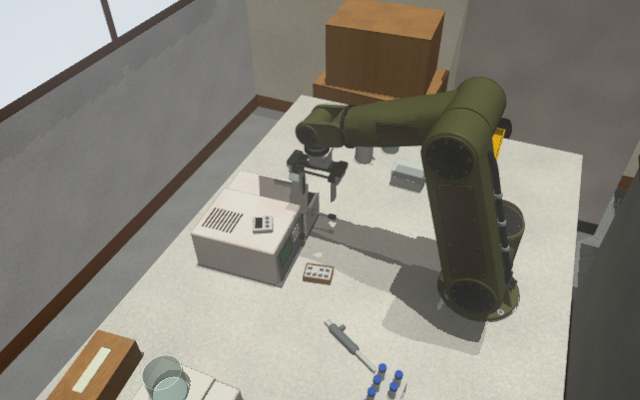

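View pics/wrist0.png

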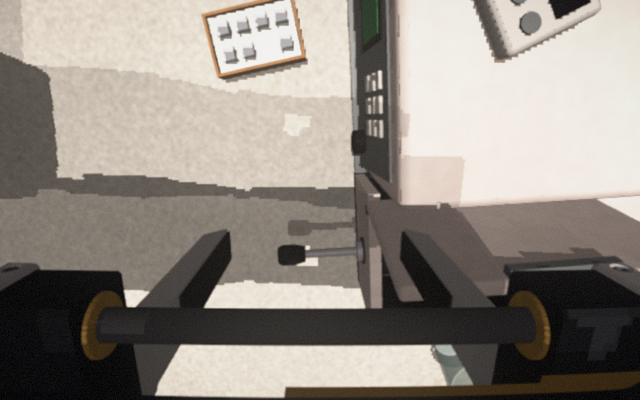

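Run:
```python
from h import *
s=cv2.imread('pics/scene0.png')[130:320,280:530]
cv2.imwrite('pics/scene0z.png',cv2.resize(s,None,fx=3.1,fy=3.1,interpolation=cv2.INTER_CUBIC))
s=cv2.imread('pics/side0.png')[140:290,180:360]
cv2.imwrite('pics/side0z.png',cv2.resize(s,None,fx=4,fy=4,interpolation=cv2.INTER_CUBIC))
```

```text
(no output)
```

View pics/scene0z.png

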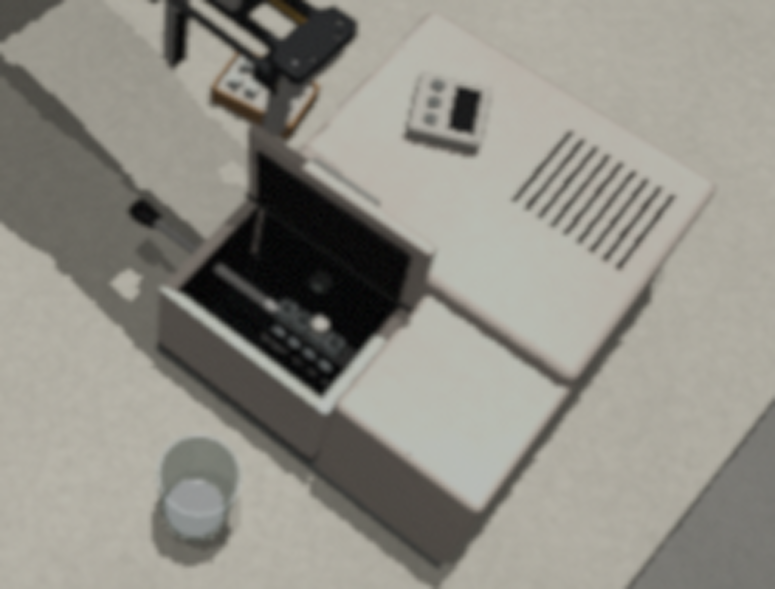

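View pics/side0z.png

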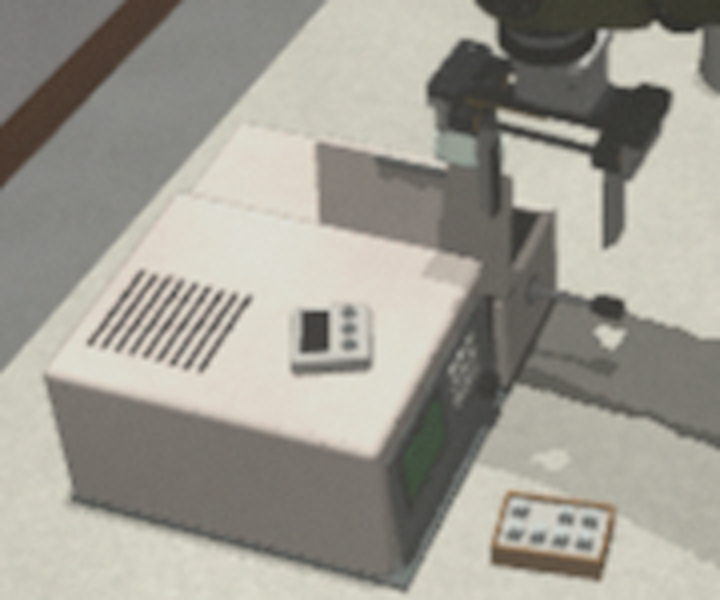

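```bash
cat >> h.py <<'E'
def campose(c):
    if 'eye' in c:
        return R.from_euler('xyz',c['attitude']).as_matrix(), np.array(c['eye'])
    o=c['obs']; H=np.array(c['hand_eye']); Rt=R.from_euler('xyz',o['eef_rot']).as_matrix()
    return Rt@H[:3,:3], Rt@H[:3,3]+o['ee_pos']
def ray(c,u,v):
    f=200/np.tan(np.radians(c['vertical_fov'])/2); k=c['k1']
    d=np.array([(u-c['cx'])/f,(v-c['cy'])/f]); s=d.copy()
    for _ in range(20): s=d/(1+k*(s@s))
    M,e=campose(c); w=M@np.array([s[0],s[1],1]); return e,w/np.linalg.norm(w)
def onz(c,u,v,z):
    e,w=ray(c,u,v); return e+w*(z-e[2])/w[2]
def tri(a,b):
    A=np.zeros((3,3));B=np.zeros(3)
    for e,w in (a,b):
        P=np.eye(3)-np.outer(w,w);A+=P;B+=P@e
    x=np.linalg.solve(A,B); return x,[np.linalg.norm((np.eye(3)-np.outer(w,w))@(x-e)) for e,w in (a,b)]
def proj(c,p):
    f=200/np.tan(np.radians(c['vertical_fov'])/2); M,e=campose(c); q=M.T@(np.array(p)-e); s=q[:2]/q[2]; s=s*(1+c['k1']*(s@s))
    return np.array([c['cx'],c['cy']])+f*s
E
python3 - <<'E'
from h import *
import pickle
np.set_printoptions(precision=4,suppress=True)
S,D,W=[pickle.load(open(n+'.pkl','rb')) for n in('scene','side','wrist')]
sz=lambda a,b:(280+a/3.1,130+b/3.1)
dz=lambda a,b:(180+a/4,140+b/4)
P={k:onz(S,*sz(*v),.155) for k,v in dict(fl=(435,12),rl=(712,187),rr=(575,378)).items()}
for k,v in dict(fl=(383,458),fr=(485,260),rl=(48,377),rr=(180,193)).items(): P['d_'+k]=onz(D,*dz(*v),.155)
for k,v in dict(rr=(475,510),rl=(567,392),fr=(340,405)).items(): P['b_'+k]=onz(S,*sz(*v),.135)
P['c_fr']=onz(S,*sz(163,292),.112);P['c_rr']=onz(S,*sz(330,408),.112)
for k,v in P.items(): print(k,v)
print('knob',tri(ray(S,*sz(145,212)),ray(D,*dz(610,306))), onz(W,292,255,.08),tri(ray(S,*sz(145,212)),ray(W,292,255)))
print('timer',onz(S,*sz(448,110),.165))
# lid top edge near corners scene
for p in [(255,135),(432,255)]: print('lidtop',onz(S,*sz(*p),.225))
for p in [(317,145),(445,167)]: print('lidtop d',onz(D,*dz(*p),.225))
E
```

```text
fl [0.6022 0.2287 0.155 ]
rl [0.8759 0.2431 0.155 ]
rr [0.8933 0.0232 0.155 ]
d_fl [0.5827 0.2384 0.155 ]
d_fr [0.6037 0.0108 0.155 ]
d_rl [0.8604 0.2611 0.155 ]
d_rr [0.8792 0.032  0.155 ]
b_rr [ 0.9005 -0.1031  0.135 ]
b_rl [0.8947 0.0207 0.135 ]
b_fr [ 0.778  -0.1089  0.135 ]
c_fr [ 0.6087 -0.1243  0.112 ]
c_rr [ 0.7702 -0.1066  0.112 ]
knob (array([ 0.5249, -0.0616,  0.0669]), [np.float64(0.002813169067843446), np.float64(0.0028131690678433697)]) [ 0.5267 -0.0587  0.08  ] (array([ 0.5273, -0.0622,  0.0702]), [np.float64(0.0015048601309522829), np.float64(0.0015048601309520617)])
timer [0.678 0.145 0.165]
lidtop [ 0.6036 -0.0213  0.225 ]
lidtop [ 0.7656 -0.0094  0.225 ]
lidtop d [0.7552 0.0044 0.225 ]
lidtop d [ 0.6459 -0.0098  0.225 ]
```

Run:
```python
from h import *
import pickle
np.set_printoptions(precision=4,suppress=True)
S=pickle.load(open('scene.pkl','rb'))
sz=lambda a,b:(280+a/3.1,130+b/3.1)
c,s=np.cos(.084),np.sin(.084)
O=np.array([.596,-.056])
p=onz(S,*sz(320,322),.09); d=p[:2]-O
print(p,'instr',c*d[0]+s*d[1],-s*d[0]+c*d[1])
```

```text
[ 0.7119 -0.0452  0.09  ] instr 0.11642880352762568 0.0009941464238241056
```

Emit:
{"fn": "jog_arm", "kwargs": {
  "moves": [
    [[0,-20,40],[0,0,0],94],
    [[20,-50,75],[0,0,0],94],
    [[60,-85,75],[0,0,0],60],
    [[100,-120,75],[0,0,0],0],
    [[130,-130,75],[0,0,0],0]
  ]
}}

```text
time_s: 0.57
ee_pos: [0.6636, -0.1225, 0.2813]
eef_rot: [3.14, 0.001, 1.57]
force: [-0.0, -1.0, 1.2]
grip_width: 0.0774
```

Emit:
{"fn": "jog_arm", "kwargs": {
  "moves": [
    [[0,0,0],[0,0,0],0],
    [[0,0,0],[0,0,0],0],
    [[0,0,0],[0,0,0],0],
    [[0,0,0],[0,0,0],0],
    [[0,0,0],[0,0,0],0]
  ]
}}

```text
time_s: 0.98
ee_pos: [0.6623, -0.1194, 0.2815]
eef_rot: [3.14, 0.0, 1.572]
force: [1.0, -0.8, 0.4]
grip_width: 0.0442
```

```bash
cat > snap.py <<'E'
from h import *
from station import ctrl, eyes
import pickle,sys
for a in sys.argv[1:]:
    n,t=a.split(':')
    o=ctrl.get_obs(); c=eyes.camera(n); c['obs']=o
    pickle.dump(c,open(f'{n}{t}.pkl','wb'))
    cv2.imwrite(f'pics/{n}{t}.png',c['frame'][:,:,::-1])
print(o['time_s'],o['ee_pos'],o['force'],o['grip_width'])
E
python3 snap.py wrist:1
```

```text
0.9833 [ 0.6623384  -0.11940053  0.28152963] [ 0.98432424 -0.75720869  0.38752236] 0.04421024145357318
```

View pics/wrist1.png

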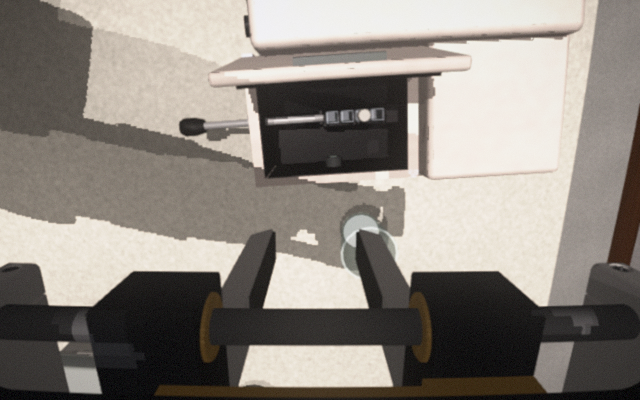

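Run:
```python
from h import *
import pickle
np.set_printoptions(precision=4,suppress=True)
S=pickle.load(open('scene.pkl','rb'));W=pickle.load(open('wrist1.pkl','rb'))
sz=lambda a,b:(280+a/3.1,130+b/3.1)
print('stop',tri(ray(S,*sz(320,322)),ray(W,364,115)))
print('knob',tri(ray(S,*sz(145,212)),ray(W,192,127)), onz(W,192,127,.07))
for n,p in dict(tl=(212,78),tr=(469,62)).items(): print('lid',n,onz(W,*p,.225))
print('lid tri',tri(ray(S,*sz(255,135)),ray(W,212,78)),tri(ray(S,*sz(432,255)),ray(W,469,62)))
s=cv2.imread('pics/wrist1.png')[40:190,170:430]
cv2.imwrite('pics/wrist1z.png',cv2.resize(s,None,fx=3,fy=3,interpolation=cv2.INTER_CUBIC))
```

```text
stop (array([ 0.7125, -0.0492,  0.0967]), [np.float64(0.0012761785356829036), np.float64(0.001276178535682788)])
knob (array([ 0.5273, -0.0625,  0.0718]), [np.float64(0.0020338392173556625), np.float64(0.002033839217355927)]) [ 0.5246 -0.0628  0.07  ]
lid tl [ 0.5942 -0.0259  0.225 ]
lid tr [ 0.7609 -0.0154  0.225 ]
lid tri (array([ 0.6012, -0.0256,  0.232 ]), [np.float64(0.00493161250450891), np.float64(0.0049316125045086095)]) (array([ 0.7637, -0.0124,  0.2242]), [np.float64(0.0035691468616165355), np.float64(0.0035691468616164783)])
```

View pics/wrist1z.png

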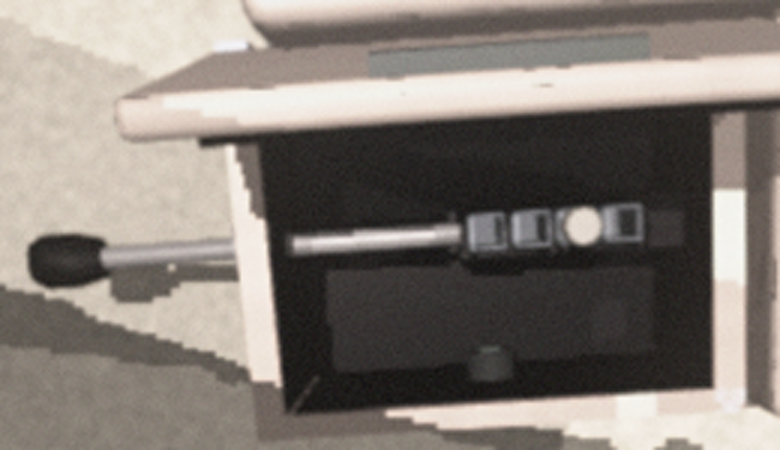

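Emit:
{"fn": "jog_arm", "kwargs": {
  "moves": [
    [[5,40,5],[0,0,0],0],
    [[10,80,5],[0,0,0],0],
    [[10,120,5],[0,0,0],0],
    [[10,160,0],[0,0,0],0],
    [[10,184,-10],[0,0,0],0]
  ]
}}

```text
time_s: 1.45
ee_pos: [0.6724, 0.068, 0.2723]
eef_rot: [3.138, -0.001, 1.573]
force: [-0.0, -1.2, 0.1]
grip_width: 0.0069
```

Emit:
{"fn": "jog_arm", "kwargs": {
  "moves": [
    [[0,0,-30],[0,0,0],0],
    [[0,0,-60],[0,0,0],0],
    [[0,0,-75],[0,0,0],0],
    [[0,0,-75],[0,0,0],0]
  ]
}}

```text
time_s: 1.78
ee_pos: [0.6712, 0.0643, 0.192]
eef_rot: [-3.137, 0.0, 1.572]
force: [0.3, -0.6, -0.9]
grip_width: 0.0003
```

```bash
python3 snap.py side:2 wrist:2
```

```text
1.8333 [0.67212116 0.06417911 0.19472159] [ 0.131106   -1.7046195   0.98945121] 0.0008682086560693426
```

View pics/wrist2.png

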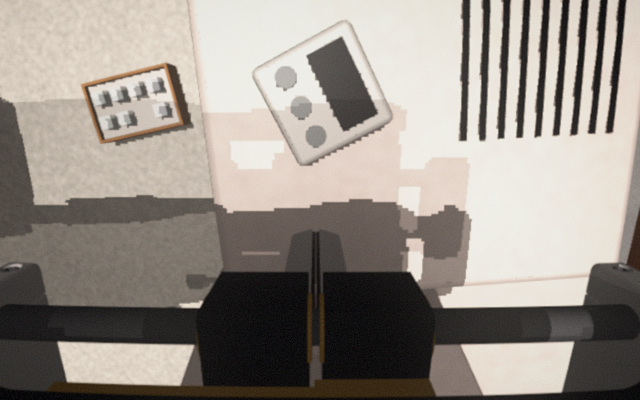

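View pics/side2.png

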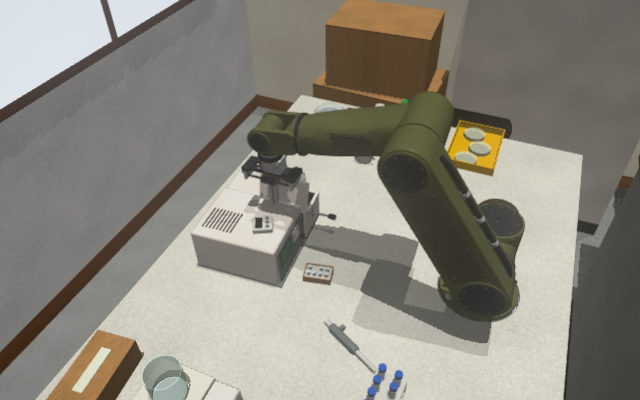

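Emit:
{"fn": "jog_arm", "kwargs": {
  "moves": [
    [[0,-34,0],[0,0,0],0],
    [[0,-54,1],[0,0,0],0],
    [[0,-66,1],[0,0,0],0],
    [[0,-77,0],[0,0,0],0],
    [[0,-86,-3],[0,0,0],0]
  ]
}}

```text
time_s: 2.3
ee_pos: [0.6734, -0.0227, 0.1938]
eef_rot: [3.139, -0.0, 1.571]
force: [0.6, 0.0, 1.1]
grip_width: 0.0005
```

Emit:
{"fn": "jog_arm", "kwargs": {
  "moves": [
    [[0,-9,-4],[0,0,0],0],
    [[0,-16,-8],[0,0,0],0],
    [[0,-24,-13],[0,0,0],0],
    [[0,-31,-19],[0,0,0],0],
    [[0,-38,-26],[0,0,0],0]
  ]
}}

```text
time_s: 2.72
ee_pos: [0.6729, -0.0606, 0.1654]
eef_rot: [-3.141, -0.0, 1.571]
force: [0.4, 0.6, 0.4]
grip_width: 0.0004
```

```bash
python3 snap.py scene:3
python3 - <<'E'
import cv2
s=cv2.imread('pics/scene3.png')[100:320,260:560]
cv2.imwrite('pics/scene3z.png',cv2.resize(s,None,fx=2.6,fy=2.6))
E
```

```text
2.7167 [ 0.67292373 -0.06055856  0.16537642] [0.42655557 0.63124806 0.37785504] 0.00042463532294757437
```

View pics/scene3z.png

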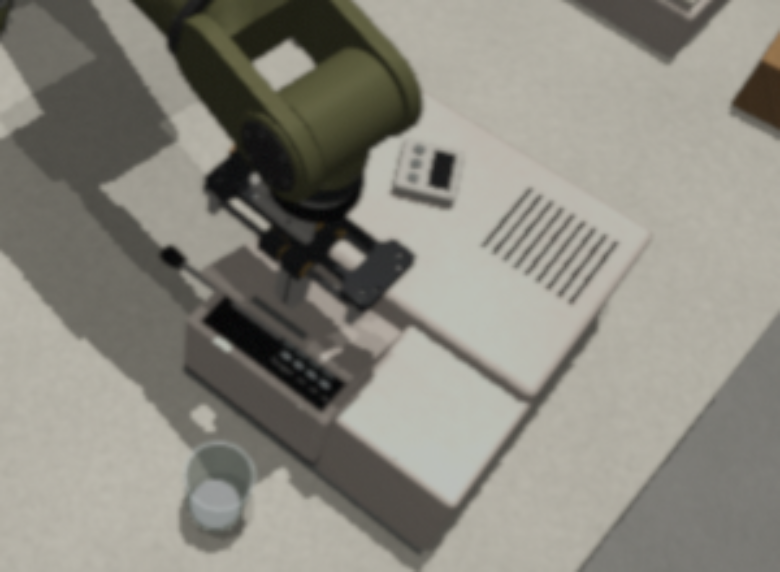

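Emit:
{"fn": "jog_arm", "kwargs": {
  "moves": [
    [[0,-10,-10],[0,0,0],0],
    [[0,-18,-20],[0,0,0],0],
    [[0,-25,-30],[0,0,0],0],
    [[0,-31,-39],[0,0,0],0],
    [[0,-33,-44],[0,0,0],0]
  ]
}}

```text
time_s: 3.18
ee_pos: [0.6727, -0.0939, 0.1215]
eef_rot: [-3.141, -0.001, 1.57]
force: [-19.2, 10.6, 43.8]
grip_width: 0.0006
```

Emit:
{"fn": "jog_arm", "kwargs": {
  "moves": [
    [[0,0,-3],[0,0,0],0],
    [[0,0,-5],[0,0,0],0],
    [[0,0,-5],[0,0,0],0]
  ]
}}

```text
time_s: 3.43
ee_pos: [0.6728, -0.0937, 0.1216]
eef_rot: [3.14, 0.001, 1.571]
force: [-22.1, 1.1, 36.7]
grip_width: 0.0005
```

```bash
python3 snap.py scene:4
python3 - <<'E'
import cv2
s=cv2.imread('pics/scene4.png')[100:320,260:560]
cv2.imwrite('pics/scene4z.png',cv2.resize(s,None,fx=2.6,fy=2.6))
E
```

```text
3.4333 [ 0.6728139  -0.09367266  0.12159994] [-22.11274052   1.09453374  36.74385465] 0.0004548720805847175
```

View pics/scene4z.png

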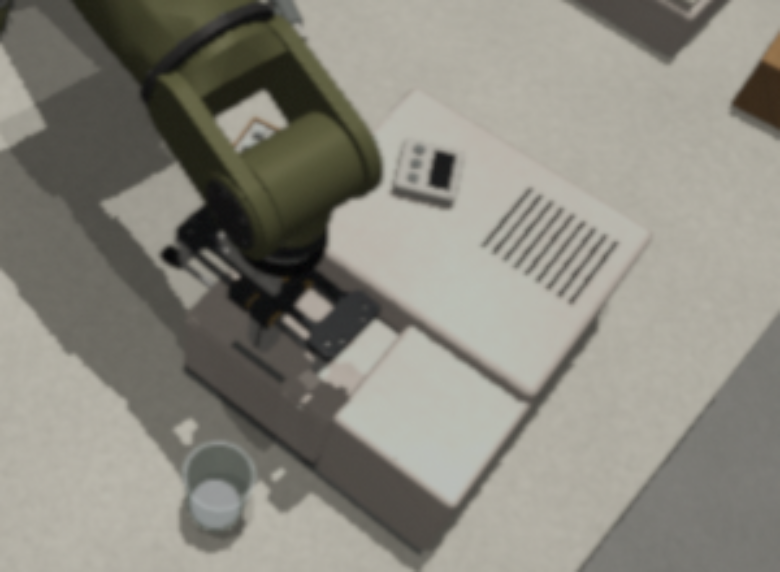

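Emit:
{"fn": "jog_arm", "kwargs": {
  "moves": [
    [[0,0,25],[0,0,0],0],
    [[0,5,60],[0,0,-1.4],30],
    [[-30,10,70],[0,0,-2.8],50],
    [[-70,20,70],[0,0,-4.2],50],
    [[-110,30,70],[0,0,-5.6],50]
  ]
}}

```text
time_s: 3.9
ee_pos: [0.5616, -0.0632, 0.1868]
eef_rot: [3.141, -0.0, 1.076]
force: [0.0, -0.8, 0.6]
grip_width: 0.0234
```

Emit:
{"fn": "jog_arm", "kwargs": {
  "moves": [
    [[-20,2,0],[0,0,-1.4],50],
    [[-36,2,0],[0,0,-2.8],50],
    [[-36,2,0],[0,0,-4.2],50],
    [[-36,2,0],[0,0,-5.6],50],
    [[-36,2,0],[0,0,-7],50]
  ]
}}

```text
time_s: 4.32
ee_pos: [0.5267, -0.0614, 0.187]
eef_rot: [3.141, -0.0, 0.465]
force: [-0.3, -0.8, 0.5]
grip_width: 0.0502
```

Emit:
{"fn": "jog_arm", "kwargs": {
  "moves": [
    [[0,0,0],[0,0,-1.4],50],
    [[0,0,0],[0,0,-2.8],50],
    [[0,0,0],[0,0,-4.2],50],
    [[0,0,0],[0,0,-4.5],50],
    [[0,0,0],[0,0,-4.5],50]
  ]
}}

```text
time_s: 4.73
ee_pos: [0.5269, -0.0613, 0.1867]
eef_rot: [3.142, 0.0, 0.077]
force: [0.1, -1.3, -0.3]
grip_width: 0.05
```

```bash
python3 snap.py scene:5 side:5 wrist:5
python3 - <<'E'
import cv2
from h import *
from station import ctrl
print(ctrl.get_obs()['eef_rot'],ctrl.get_obs()['qpos'])
s=cv2.imread('pics/scene5.png')[100:320,260:560]
cv2.imwrite('pics/scene5z.png',cv2.resize(s,None,fx=2.6,fy=2.6))
E
```

```text
4.8333 [ 0.52687891 -0.06129024  0.18684378] [ 1.00031359 -0.83853351 -0.26413465] 0.05006535425635687
[3.14156591e+00 1.66129125e-04 8.00758990e-02] [-1.84759694e-01  2.72552826e-01  1.60038408e+00 -7.25808777e-05
  1.26880909e+00  1.30598232e+00]
```

View pics/scene5z.png

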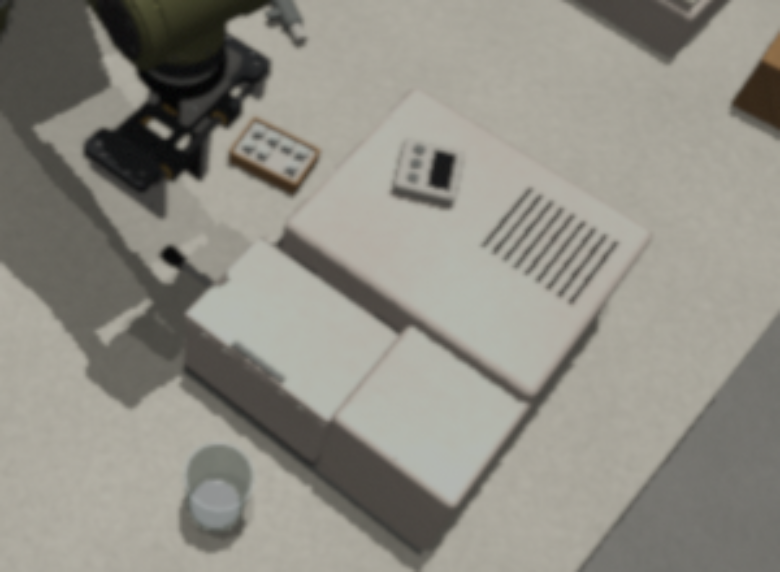

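View pics/wrist5.png

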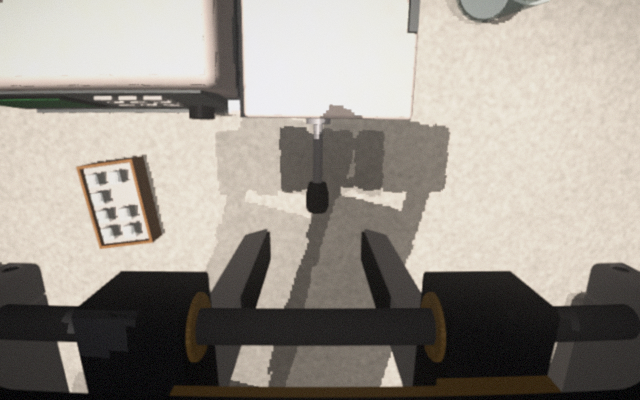

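View pics/side5.png

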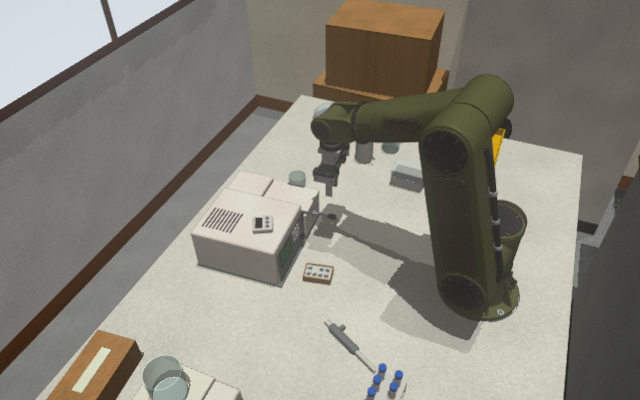

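Run:
```python
from h import *
import pickle
np.set_printoptions(precision=4,suppress=True)
W=pickle.load(open('wrist5.pkl','rb'));S=pickle.load(open('scene5.pkl','rb'))
f=W['frame'].astype(int); m=((f.max(2)<45)).astype(np.uint8); m[:, :295]=0; m[:,340:]=0; m[225:]=0; m[:170]=0
ys,xs=np.nonzero(m); 
for y in range(176,218): 
    r=xs[ys==y]
    if len(r): print(y,r.min(),r.max(),end=' | ')
print()
for p in [(317,185),(317,197),(317,212)]: print(onz(W,*p,.07),onz(W,*p,.08))
print('rod',onz(W,319,130,.074),onz(W,318,175,.074))
print(tri(ray(W,317,197),ray(S,260+172/2.6,100+256/2.6)))
```

```text
182 310 324 | 183 310 325 | 184 309 325 | 185 309 325 | 186 309 325 | 187 308 326 | 188 308 326 | 189 308 326 | 190 308 326 | 191 308 327 | 192 308 327 | 193 307 327 | 194 307 327 | 195 307 327 | 196 307 327 | 197 307 327 | 198 307 327 | 199 307 327 | 200 307 327 | 201 307 327 | 202 307 327 | 203 307 327 | 204 307 327 | 205 307 327 | 206 307 327 | 207 308 326 | 208 308 326 | 209 309 325 | 210 309 325 | 211 311 324 | 212 313 321 | 
[ 0.5358 -0.0617  0.07  ] [ 0.5379 -0.0615  0.08  ]
[ 0.5251 -0.0625  0.07  ] [ 0.5275 -0.0623  0.08  ]
[ 0.5114 -0.0637  0.07  ] [ 0.5143 -0.0634  0.08  ]
rod [ 0.5831 -0.0595  0.074 ] [ 0.5454 -0.0617  0.074 ]
(array([ 0.5256, -0.0622,  0.0674]), [np.float64(0.0011114483850312848), np.float64(0.0011114483850311278)])
```

Emit:
{"fn": "jog_arm", "kwargs": {
  "moves": [
    [[-1,-1,-40],[0,0,0],50],
    [[-1,-1,-80],[0,0,0],50],
    [[-1,-1,-115],[0,0,0],50],
    [[-1,-1,-136],[0,0,0],50],
    [[-1,-1,-136],[0,0,0],50]
  ],
  "squeeze": 45
}}

```text
time_s: 5.3
ee_pos: [0.5235, -0.0618, 0.0468]
eef_rot: [-3.14, 0.007, 0.08]
force: [-0.7, 0.1, -1.1]
grip_width: 0.0497
```

```bash
python3 snap.py wrist:6 scene:6
```

```text
5.35 [ 0.52496447 -0.06203183  0.04968103] [-0.30984683 -1.47901474  0.94217367] 0.04986379697554491
```

View pics/wrist6.png

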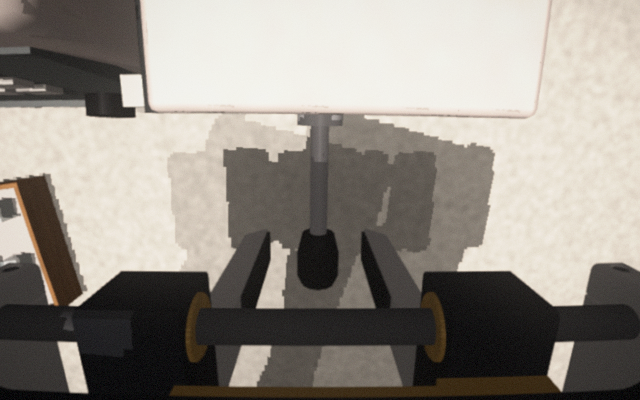

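Emit:
{"fn": "jog_arm", "kwargs": {
  "moves": [
    [[0,0,0],[0,0,0],10],
    [[0,0,0],[0,0,0],10],
    [[0,0,0],[0,0,0],10],
    [[0,0,0],[0,0,0],10],
    [[0,0,0],[0,0,0],10]
  ],
  "squeeze": 45
}}

```text
time_s: 5.82
ee_pos: [0.5262, -0.0623, 0.0517]
eef_rot: [3.141, -0.001, 0.079]
force: [1.0, -8.0, -0.1]
grip_width: 0.0204
```

Emit:
{"fn": "jog_arm", "kwargs": {
  "moves": [
    [[0,0,0],[0,0,0],10],
    [[0,0,0],[0,0,0],10],
    [[0,0,0],[0,0,0],10]
  ]
}}

```text
time_s: 6.07
ee_pos: [0.5263, -0.0625, 0.0516]
eef_rot: [3.141, -0.001, 0.078]
force: [-1.1, -5.4, 5.9]
grip_width: 0.0192
```

Emit:
{"fn": "jog_arm", "kwargs": {
  "moves": [
    [[-2,-0.2,0],[0,0,0],10],
    [[-4,-0.3,0],[0,0,0],10],
    [[-4,-0.3,0],[0,0,0],10],
    [[-4,-0.3,0],[0,0,0],10]
  ]
}}

```text
time_s: 6.4
ee_pos: [0.5235, -0.0627, 0.0517]
eef_rot: [3.141, -0.004, 0.078]
force: [9.2, -3.9, -0.1]
grip_width: 0.0189
```

Emit:
{"fn": "jog_arm", "kwargs": {
  "moves": [
    [[-2,-0.2,0],[0,0,0],10],
    [[-4,-0.3,0],[0,0,0],10],
    [[-6,-0.5,0],[0,0,0],10],
    [[-6,-0.5,0],[0,0,0],10]
  ]
}}

```text
time_s: 6.73
ee_pos: [0.5171, -0.0632, 0.0517]
eef_rot: [3.141, -0.003, 0.078]
force: [5.5, -3.5, 0.1]
grip_width: 0.0188
```

Emit:
{"fn": "jog_arm", "kwargs": {
  "moves": [
    [[-2,-0.2,0],[0,0,0],10],
    [[-4,-0.3,0],[0,0,0],10],
    [[-4,-0.3,0],[0,0,0],10]
  ]
}}

```text
time_s: 6.98
ee_pos: [0.5128, -0.0635, 0.0517]
eef_rot: [3.141, -0.003, 0.078]
force: [4.0, -4.2, 1.5]
grip_width: 0.019
```

Emit:
{"fn": "jog_arm", "kwargs": {
  "moves": [
    [[-1,-0.1,0],[0,0,0],10],
    [[-1,-0.1,0],[0,0,0],10],
    [[-1,-0.1,0],[0,0,0],10]
  ]
}}

```text
time_s: 7.23
ee_pos: [0.5119, -0.0635, 0.0517]
eef_rot: [3.141, -0.003, 0.078]
force: [4.2, -3.6, 2.6]
grip_width: 0.0194
```

Emit:
{"fn": "jog_arm", "kwargs": {
  "moves": [
    [[-1,-0.1,0],[0,0,0],10],
    [[-1,-0.1,0],[0,0,0],10],
    [[-1,-0.1,0],[0,0,0],10]
  ]
}}

```text
time_s: 7.48
ee_pos: [0.5108, -0.0636, 0.0516]
eef_rot: [3.141, -0.002, 0.078]
force: [3.9, -2.8, 2.7]
grip_width: 0.019
```

Emit:
{"fn": "jog_arm", "kwargs": {
  "moves": [
    [[-1,-0.1,0],[0,0,0],10],
    [[-1,-0.1,0],[0,0,0],10],
    [[-1,-0.1,0],[0,0,0],10]
  ]
}}

```text
time_s: 7.73
ee_pos: [0.5102, -0.0636, 0.0517]
eef_rot: [3.141, -0.003, 0.078]
force: [7.8, -1.8, 0.9]
grip_width: 0.019
```

Emit:
{"fn": "jog_arm", "kwargs": {
  "moves": [
    [[-1,-0.1,0],[0,0,0],10],
    [[-1,-0.1,0],[0,0,0],10],
    [[-1,-0.1,0],[0,0,0],10]
  ]
}}

```text
time_s: 7.98
ee_pos: [0.5096, -0.0637, 0.0517]
eef_rot: [3.141, -0.004, 0.078]
force: [11.1, -2.2, -1.5]
grip_width: 0.0187
```

Emit:
{"fn": "jog_arm", "kwargs": {
  "moves": [
    [[-1,-0.1,0],[0,0,0],10],
    [[-1,-0.1,0],[0,0,0],10],
    [[-1,-0.1,0],[0,0,0],10]
  ]
}}

```text
time_s: 8.23
ee_pos: [0.5086, -0.0638, 0.0517]
eef_rot: [3.141, -0.004, 0.078]
force: [10.6, -1.0, -1.8]
grip_width: 0.0192
```

Emit:
{"fn": "jog_arm", "kwargs": {
  "moves": [
    [[-2,-0.2,0],[0,0,0],10],
    [[-4,-0.3,0],[0,0,0],10],
    [[-6,-0.5,0],[0,0,0],10],
    [[-6,-0.5,0],[0,0,0],10]
  ]
}}

```text
time_s: 8.57
ee_pos: [0.5021, -0.0642, 0.0517]
eef_rot: [3.141, -0.003, 0.078]
force: [6.7, -1.0, 0.6]
grip_width: 0.0188
```

Emit:
{"fn": "jog_arm", "kwargs": {
  "moves": [
    [[-2,-0.2,0],[0,0,0],10],
    [[-4,-0.3,0],[0,0,0],10],
    [[-5,-0.4,0],[0,0,0],10],
    [[-5,-0.4,0],[0,0,0],10]
  ]
}}

```text
time_s: 8.9
ee_pos: [0.4969, -0.0646, 0.0516]
eef_rot: [3.141, -0.003, 0.078]
force: [4.9, -0.5, 2.6]
grip_width: 0.0188
```

Emit:
{"fn": "jog_arm", "kwargs": {
  "moves": [
    [[-1,-0.1,0],[0,0,0],10],
    [[-1,-0.1,0],[0,0,0],10],
    [[-1,-0.1,0],[0,0,0],10]
  ]
}}

```text
time_s: 9.15
ee_pos: [0.4959, -0.0646, 0.0516]
eef_rot: [3.141, -0.002, 0.079]
force: [5.9, 0.3, 3.6]
grip_width: 0.0193
```

Emit:
{"fn": "jog_arm", "kwargs": {
  "moves": [
    [[-1,-0.1,0],[0,0,0],10],
    [[-1,-0.1,0],[0,0,0],10],
    [[-1,-0.1,0],[0,0,0],10]
  ]
}}

```text
time_s: 9.4
ee_pos: [0.4946, -0.0648, 0.0515]
eef_rot: [3.142, -0.002, 0.079]
force: [4.4, 0.1, 4.5]
grip_width: 0.0187
```

Emit:
{"fn": "jog_arm", "kwargs": {
  "moves": [
    [[-1,-0.1,0],[0,0,0],10],
    [[-1,-0.1,0],[0,0,0],10],
    [[-1,-0.1,0],[0,0,0],10]
  ]
}}

```text
time_s: 9.65
ee_pos: [0.4941, -0.0648, 0.0516]
eef_rot: [3.141, -0.003, 0.078]
force: [9.3, 1.8, 2.1]
grip_width: 0.0187
```

Emit:
{"fn": "jog_arm", "kwargs": {
  "moves": [
    [[0,0,0],[0,0,0],10],
    [[0,0,0],[0,0,0],10],
    [[0,0,0],[0,0,0],10],
    [[0,0,0],[0,0,0],10],
    [[0,0,0],[0,0,0],10]
  ]
}}

```text
time_s: 10.07
ee_pos: [0.4941, -0.0648, 0.0516]
eef_rot: [3.141, -0.003, 0.078]
force: [8.6, 0.7, 2.6]
grip_width: 0.0188
```

Emit:
{"fn": "jog_arm", "kwargs": {
  "moves": [
    [[0,0,0],[0,0,0],10],
    [[0,0,0],[0,0,0],10],
    [[0,0,0],[0,0,0],10],
    [[0,0,0],[0,0,0],10],
    [[0,0,0],[0,0,0],10]
  ]
}}

```text
time_s: 10.48
ee_pos: [0.4941, -0.0648, 0.0516]
eef_rot: [3.141, -0.003, 0.078]
force: [8.6, 1.9, 3.2]
grip_width: 0.0191
```

```bash
python3 snap.py wrist:7 scene:7
python3 - <<'E'
import cv2
from h import *
import pickle
W=pickle.load(open('wrist7.pkl','rb'));W6=pickle.load(open('wrist6.pkl','rb'))
s=cv2.imread('pics/scene7.png')[100:320,230:530]
cv2.imwrite('pics/scene7z.png',cv2.resize(s,None,fx=2.6,fy=2.6))
E
```

```text
10.5333 [ 0.49405409 -0.06480735  0.05159315] [9.79015681 0.87024988 2.04771822] 0.01909494520697626
```

View pics/wrist7.png

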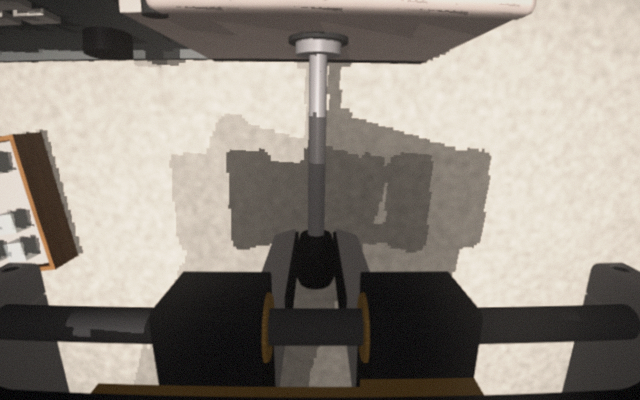

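View pics/scene7z.png

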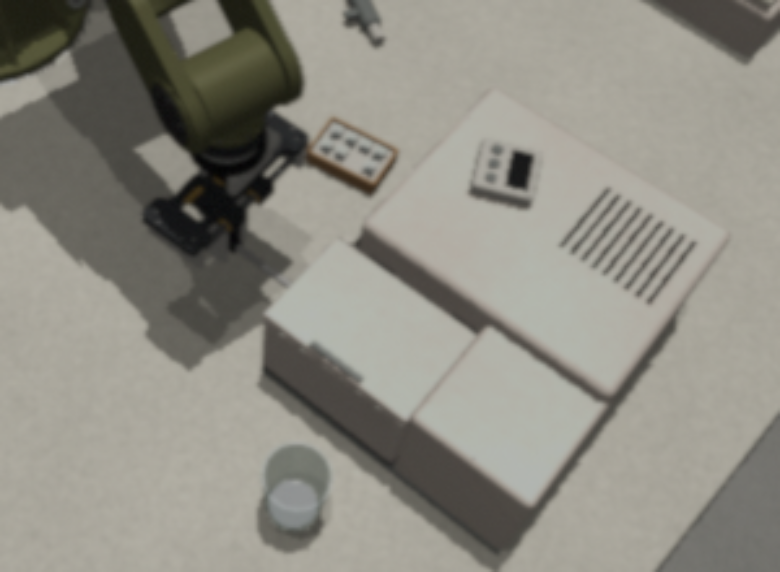

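The wrist picture shows the knob still at rows 230–288 between the pads, as before the pull, so it has not slipped. The rod is clearly drawn out. The scene picture shows the lid flat and the bystanders where they were.

```bash
python3 -c "
from station import ctrl
print(ctrl.hand_in()); o=ctrl.get_obs(); print(o['time_s'],o['ee_pos'],o['force'],o['grip_width'])"
```

```text
the job is handed in; nothing more can be done
None
the job is handed in; nothing more can be done
```

I shut the lid and drew the rod out two clicks, to the 32 mm stop. I handed in at about 10.5 s of the 56 s allowed, with the fingers still holding the rod there. No verdict was reported.

- **Which cell:** before shutting the lid, the scene and wrist pictures both showed the white stopper on the third cell. My ray cast put it 116 mm behind the front face, which is where cell 3 stands when the rod is home.
- **Lid:** I pushed it over with the closed fingers and pressed it down until the TCP read z = 121.6 mm, against 122 mm expected for the closed lid's top. The press reached about 44 N at the fingertips (total about 49 N), and later pictures show the lid flat.
- **Clicks:** I gripped the knob from above with 45 N. The pull fell to about 4 N and then jumped after about 16 mm, and again after about 32.3 mm.
- **Hold:** for the last 0.8 s the TCP did not move, with a pull of about 9 N. The knob sat in the same place between the fingers as before the pull, so I saw no slip.
- **Bystanders:** those in view looked unmoved in the last pictures; I did not measure their positions again.
- **Small disagreements:** the second jump was about 5 N, where the description says 6 N or more, with readings noisy by about 1 N. Housing corners measured from different views disagreed by up to about 20 mm, so I relied on the knob and stopper for the instrument's position. With the lid shut I could not see the cuvette, so its place in the beam rests on the travel and the clicks.

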